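# Tip salvaged parts into their drawer

## Task

Pull the green-fronted parts drawer well open by its handle and leave it open, leaving the yellow one shut. Pick up the sorting tray by its grip tab, tip all five salvaged parts out of it into the green drawer, then set the empty tray down flat on the blue mat and let go. Do not let the tray drop, and leave the other things on the bench where they are.

Things in the scene. Friction and masses are not known exactly. Their poses are not given: they have to be found in the camera images.
- green_unit_drawer0 (a joint): how far the drawer with the GREEN front is pulled out of its black unit, in m: 0 shut, 0.15 at its stop; starts shut or up to 15 mm ajar. It slides level, outward along the -x axis of its handle point, with about 1 N of friction, and stays where left. The fixed unit, 220 mm deep, 170 wide, 100 high, has a green label on top; it stands left or right of the yellow one
- green_unit_drawer0_handle (a point): middle of the green drawer's level steel bar handle, 62 mm above the bench. The bar runs 85 mm along this point's y axis, 11 mm thick, its centre line 35 mm in front of the drawer's front face; -x points outward from the front, z up. The front panel is 15 mm thick, its top edge 88 mm above the bench; right behind it (drawer shut) begins the unit's top, 100 mm high
- green_drawer_floor (a point): centre of the green drawer's inside floor, 22 mm above the bench, 143 mm behind the handle bar; moves with the drawer, axes as the handle's. Inside 175 mm long (x), 128 wide (y); side walls rise 56 mm above the floor, front panel 65. With the drawer out by d its open part runs from x = -0.087 back to x = d - 0.093, where the unit's top begins (78 mm above this floor)
- yellow_unit_drawer0_handle (a point): middle of the bar handle of the other unit, the same in every way but with a YELLOW drawer front and label; its drawer is shut and must stay shut
- tray: aluminium sorting tray, about 160 g. Pan 120 mm long (x), 84 wide (y); polished floor 4 mm thick (parts slide once tipped past about 25 degrees); walls 26 mm high over all, 4 thick, on both sides and the +x end. The -x end is open, no lip: the pouring end, at first roughly towards the robot (-x within 40 degrees). Origin: centre of the underside; z up. A black grip tab is behind the +x end
- tray_grip (a point): middle of the tray's grip tab, 81 mm from the tray's origin along +x and 45 mm above its underside; axes as the tray's. The tab is 42 mm long (x), 12 mm thick (y), from 20 to 65 mm above the underside: pinch it from above, across y
- tray_spout (a point): middle of the pouring edge, on the pan's floor at its -x end, 60 mm from the tray's origin, 4 mm above the underside; axes as the tray's
- mat: blue bench mat, 280 x 220 x 3 mm (x, y, z), fixed; origin: centre of its underside on the bench. The tray starts on it
- part0: small transformer, dark with a yellow winding, 20 x 16 x 16 mm (x, y, z), 18 g (varies); starts lying in the tray. Origin: centre of its underside (as it first lies)
- part1: orange relay, 20 x 16 x 16 mm (x, y, z), 18 g (varies); starts lying in the tray. Origin: centre of its underside (as it first lies)
- part2: orange relay, 20 x 16 x 16 mm (x, y, z), 18 g (varies); starts lying in the tray. Origin: centre of its underside (as it first lies)
- part3: small transformer, dark with a yellow winding, 20 x 16 x 16 mm (x, y, z), 18 g (varies); starts lying in the tray. Origin: centre of its underside (as it first lies)
- part4: small transformer, dark with a yellow winding, 20 x 16 x 16 mm (x, y, z), 18 g (varies); starts lying in the tray. Origin: centre of its underside (as it first lies)
- spool: white solder-wire spool standing on end, 48 mm diameter, 34 mm high; a bystander. Origin: centre of its underside
- flux_jar: white round jar, 44 mm diameter, 50 mm high; a bystander. Origin: centre of its underside
- cleaner: clear bottle with red cap, 36 mm diameter, 75 mm high; a bystander. Origin: centre of its underside
- screwdriver: red-handled screwdriver lying down, 180 mm long; a bystander. Origin: centre of its underside (for the screwdriver, the middle of its length)
- led_board: flat white round lamp board, 76 mm diameter, 6 mm thick; a bystander. Origin: centre of its underside
- bulb: white LED bulb standing on its screw cap, 60 mm diameter, 108 mm high; a bystander. Origin: centre of its underside
Not all that is in view belongs to the job. Leave any pink or red look-alike of the tray alone.

How it is judged (in metres and radians):
On the way, in this order (a step that is already met when the one before it is completed fails the run):
1. the green drawer is pulled out by at least 80 mm (value of joint green_unit_drawer0 above 0.08 m), for 0.1 s.
2. the tray is off the mat and tipped, near the green drawer (angle between tray's own z axis and vertical above 0.2 rad and height (world z) of tray above 0.05 m and horizontal distance between tray_spout and green_drawer_floor below 0.15 m).
3. all five parts lie in the green drawer (x of part0 in the frame of green_drawer_floor between -0.091 and 0.091 m and y of part0 in the frame of green_drawer_floor between -0.067 and 0.067 m and z of part0 in the frame of green_drawer_floor between -0.004 and 0.05 m and x of part1 in the frame of green_drawer_floor between -0.091 and 0.091 m and y of part1 in the frame of green_drawer_floor between -0.067 and 0.067 m and z of part1 in the frame of green_drawer_floor between -0.004 and 0.05 m and x of part2 in the frame of green_drawer_floor between -0.091 and 0.091 m and y of part2 in the frame of green_drawer_floor between -0.067 and 0.067 m and z of part2 in the frame of green_drawer_floor between -0.004 and 0.05 m and x of part3 in the frame of green_drawer_floor between -0.091 and 0.091 m and y of part3 in the frame of green_drawer_floor between -0.067 and 0.067 m and z of part3 in the frame of green_drawer_floor between -0.004 and 0.05 m and x of part4 in the frame of green_drawer_floor between -0.091 and 0.091 m and y of part4 in the frame of green_drawer_floor between -0.067 and 0.067 m and z of part4 in the frame of green_drawer_floor between -0.004 and 0.05 m), for 0.2 s.
At the end, for the whole second after the job is handed in: All five parts rest inside the green drawer, which is still open at least 70 mm; the yellow drawer is shut (within 10 mm); the tray rests, released, flat on the mat (level to 0.06 rad, underside within 6 mm of its top, tray centre 10 mm or more inside its edge) (all of step 3 and linear speed of each of part0, part1, part2, part3, part4, tray below 0.02 m/s and value of joint green_unit_drawer0 above 0.07 m and distance of yellow_unit_drawer0_handle from where it was at the start of the episode below 0.01 m and angle between tray's own z axis and vertical below 0.06 rad and z of tray in the frame of mat between 0 and 0.009 m and x of tray in the frame of mat between -0.13 and 0.13 m and y of tray in the frame of mat between -0.1 and 0.1 m); the robot touches nothing.
It fails at once if a bystander is moved by more than 30 mm (distance of any of spool, flux_jar, cleaner, screwdriver, led_board, bulb from where it was at the start of the episode above 0.03 m).
It fails at once if the yellow drawer is pulled open by more than 20 mm (distance of yellow_unit_drawer0_handle from where it was at the start of the episode above 0.02 m).
It fails at once if the tray is dropped or thrown: in free air, more than about 30 mm above the mat, touched by nothing (z of tray in the frame of mat above 0.035 m and contact force between tray and anything else below 0.02 N).
It also fails if it takes over 67 s, if anything falls off the work surface, if the arm or the gripper's body presses on something with over 40 N, if the wrist force passes 120 N, or if a joint passes its speed limit or range.

## Robot

A 6-joint arm with a two-finger parallel gripper is mounted at the origin on the work surface. World frame = base frame: x ahead of the robot, y to its left, z up, the work surface at z = 0. Lengths are in m, angles in degrees, forces in N, time in s.
With the tool pointing down it reaches from about 0.375 to 0.9 m from the base axis. Payload 3.1 kg.
Tool frame: the origin (TCP) lies between the finger pads; the fingertips stand 11 mm ahead of it and the grasp point (between the pads) lies 8 mm behind it; z points along the fingers, y is the line along which they close (so a half turn about z gives the same grasp; the last joint's range is limited). The gripper opens to 87 mm and grips with 3 to 60 N. Pads are 19 mm wide; open, the fingers measure 117 mm over their backs; the gripper's body (75 mm by 190 mm) begins 51 mm behind the grasp point.
Start: joints at [-85.227, 30.224, 82.088, -0, 67.689, -10.227], TCP at [0.162, -0.604, 0.234] pointing down, gripper open.
Joint ranges: [-176.69, 176.69], [-43.24, 126.21], [12.49, 139.97], [-82, 262], [0, 151.66], [-163.58, 163.58]. Speed limits (degrees/s): [159.86, 159.86, 180, 180, 180, 180].

## Interface

Orientations are given as a 3x3 rotation matrix whose columns are the frame's x, y, z axes.
In Python, from rig import bot, viewer, workorder, models gives the robot as it stands.
- The arm moves only by the shell command python3 -m jog 'ROWS'. ROWS is JSON, a list of rows, each a list of 7 numbers: the opening, from 0 (shut) to 1 (fully open), then the shift along the tool's x, y, z in m, then the turn, a rotation vector about the tool's x, y, z in degrees. In form: [[claw, x, y, z, ax, ay, az], ...]. A call has 1 to 20 rows; each row is the pose to reach, as a shift and turn from the pose commanded when the call began, along the tool's axes at that moment; what a row does not reach only later rows make up. A row lasts 1/8 s, in which the tool goes at most 62.5 mm and 10.7 degrees, less where a joint would pass 70% of its speed; a pose out of reach is approached as far as the arm can. A call with a gripper value outside its range is refused whole. The fingers move at their own pace and stop on an object; the grip force is fixed at half the most. Time passes only in rows, so rows that repeat a pose let the fingers close. It gives the time, the measured TCP pose, the force, the opening and the grip force at its end, in the units of the state.
- bot.read_state(): the state, without advancing time (a new reading comes with each control period).
- viewer.capture(name): name is "scene" or "top" or "wrist"; returns (picture, depth): 420x560x3 uint8, blue, green, red; 420x560 float32, m along the optical axis (not along the pixel's ray), 0 where there is no reading.
- viewer.camera_info(name): a dict with "fx", "fy", "cx", "cy" (pixels), "world_to_cam" (4x4, takes a point from world to camera coordinates). Camera axes: x right, y down, z forward; pixel columns grow to the right and rows downward; lengths in m; the calibration is good to about 2 mm. A picture is of the moment at which its call begins: read the wrist's pose just before it. camera_info takes no time and is no camera call; for the wrist camera it gives the pose at the moment of the call.
- workorder.hand_in(): hands the job in; it is judged then, once.
Trained networks look in the newest picture that a camera, given by its name, has taken for a name from the list of things; names that differ only in an ending like _2 or _b are one class to them, and where a whole thing is asked for, a point or a joint stands for the part that bears it (a point fixed in the world has none). Each returns a list of dicts, best first, with "p" (0 to 1); they miss things now and then, are a little off and sometimes report something else, mostly with a low value. They report only what shows in the picture. A call takes as long as a camera call. They do not tell look-alikes from the thing itself.
- models.outline_of(camera, thing): "mask" (420x560 bool, what is visible of it).
- models.tip_of(camera, thing): "xyz" ([x, y, z] in m, in world coordinates, good to about 4 mm: a listed point, or the origin of a listed thing).
The state is a dict: "time_s": time; "joint_positions": joint angles; "qvel": joint speeds; "tau": joint torques, N m; "position": TCP position; "tcp_rot": TCP orientation; "force": force on the tool from outside, world axes, zero at the start; "moment": the same for the moment, N m; "opening": opening from 0.0 (shut) to 1.0 (fully open); "grasp_force": force on a finger pad.
Only numpy, scipy, OpenCV 4.12 (cv2) and the standard library are available. Lean on these libraries where they do the work, as an engineer would, in place of code of your own. Each camera call takes 0.05 s, during which the arm holds its last target. There are 200 camera calls.

## Working session

There is one attempt and no reset: what is moved stays moved. The work goes in short steps, Python scripts to look and compute and a shell command to move; the robot and the scene stay as the last step left them, time stands still between calls to the robot, and variables do not carry over. Pictures are saved under pics/ and viewed, at most 10 in all, crops included, and the job is handed in when it is done.

```bash
mkdir -p pics; ls
python3 - <<'E'
from rig import bot,viewer,models
import cv2,numpy as np
s=bot.read_state();print(s['time_s'],s['position'],s['tcp_rot'],s['opening'])
ims=[]
for c in('scene','top'):
    im,d=viewer.capture(c);cv2.imwrite(f'pics/{c}0.png',im);np.save(f'pics/{c}0.npy',d)
    for t in ('green_unit_drawer0_handle','green_drawer_floor','yellow_unit_drawer0_handle','tray','tray_grip','tray_spout','mat'):
        print(c,t,[(round(r['p'],2),np.round(r['xyz'],3).tolist()) for r in models.tip_of(c,t)][:3])
E
```

```text
pics
0.0 [ 0.16171085 -0.60297294  0.23256943] [[ 9.65927660e-01  2.58812114e-01 -2.10284809e-04]
 [ 2.58811950e-01 -9.65925280e-01  2.17429562e-03]
 [ 3.59614634e-04 -2.15463651e-03 -9.99997614e-01]] 1.0004703564502548
scene green_unit_drawer0_handle [(0.54, [0.596, -0.009, 0.06]), (0.29, [0.544, -0.27, 0.045])]
scene green_drawer_floor []
scene yellow_unit_drawer0_handle [(0.45, [0.594, 0.243, 0.058])]
scene tray [(0.96, [0.178, -0.296, 0.004]), (0.7, [0.465, -0.267, 0.005]), (0.62, [0.648, -0.56, 0.005])]
scene tray_grip [(0.81, [0.546, -0.273, 0.048]), (0.73, [0.252, -0.265, 0.046]), (0.56, [0.595, -0.618, 0.043])]
scene tray_spout [(0.74, [0.69, -0.519, 0.005]), (0.6, [0.4, -0.258, 0.007]), (0.27, [0.485, -0.286, -0.001])]
scene mat [(0.63, [0.482, -0.288, 0.0])]
top green_unit_drawer0_handle []
top green_drawer_floor []
top yellow_unit_drawer0_handle [(0.82, [0.592, 0.246, 0.064])]
top tray [(0.89, [0.65, -0.556, -0.001]), (0.81, [0.466, -0.268, 0.002]), (0.66, [0.179, -0.295, -0.0])]
top tray_grip [(0.92, [0.594, -0.619, 0.042]), (0.84, [0.539, -0.277, 0.05]), (0.83, [0.251, -0.265, 0.043])]
top tray_spout [(0.83, [0.691, -0.52, 0.005]), (0.67, [0.399, -0.256, 0.007])]
top mat [(0.75, [0.482, -0.284, -0.0]), (0.36, [0.401, -0.256, 0.006])]
```

View pics/scene0.png

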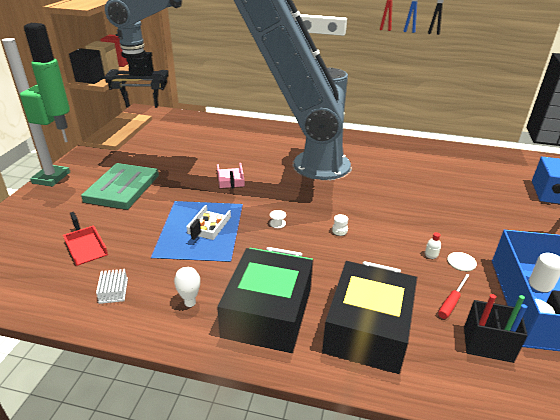

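View pics/top0.png

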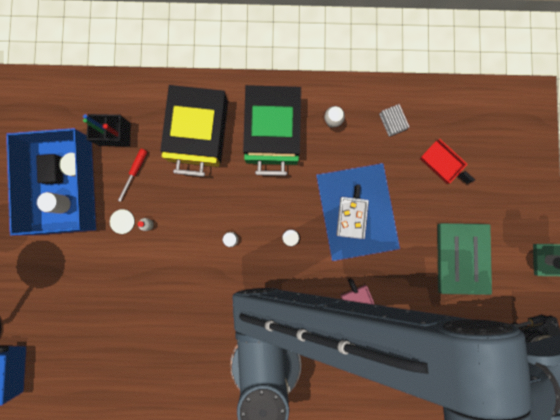

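Candidates for the tray: aluminium one on the blue mat (scene 208,222 / top 352,216), pink one (231,176 / 358,292) and red one (85,245 / 443,160). I choose the one on the mat. For the drawer: green front at top (272,168), left of the bulb, and yellow front at (190,168). I choose green. Next I'll measure from depth and check with a crop.

```bash
cat > h.py <<'E'
import numpy as np,cv2
from rig import bot,viewer,models
def cloud(c,d):
    i=viewer.camera_info(c);v,u=np.mgrid[:420,:560]
    P=np.stack([(u-i['cx'])/i['fx']*d,(v-i['cy'])/i['fy']*d,d,np.ones_like(d)],-1)
    W=(P@np.linalg.inv(i['world_to_cam']).T)[...,:3]; W[d==0]=np.nan
    return W
def rect(W,x,y,z):
    m=(W[...,0]>x[0])&(W[...,0]<x[1])&(W[...,1]>y[0])&(W[...,1]<y[1])&(W[...,2]>z[0])&(W[...,2]<z[1])
    p=W[m]
    if len(p)<4: return len(p)
    r=cv2.minAreaRect(p[:,:2].astype(np.float32)*1000)
    return len(p),np.round(p.mean(0),4).tolist(),np.round(r[0],1).tolist(),np.round(r[1],1).tolist(),round(r[2],1),round(float(p[:,2].max()),3)
E
python3 - <<'E'
from h import *
for c in('scene','top'):
    W=cloud(c,np.load(f'pics/{c}0.npy'))
    print(c)
    print('handle',rect(W,(.55,.63),(-.08,.08),(.05,.08)))
    print('unit top',rect(W,(.58,.9),(-.12,.12),(.093,.11)))
    print('yunit top',rect(W,(.58,.9),(.13,.36),(.093,.11)))
    print('tab',rect(W,(.5,.6),(-.33,-.22),(.05,.075)))
    print('tray',rect(W,(.35,.6),(-.35,-.2),(.018,.075)))
    for t in('spool','flux_jar','cleaner','bulb','screwdriver','led_board'):
        print(t,[(round(r['p'],2),np.round(r['xyz'],3).tolist()) for r in models.tip_of(c,t)][:2])
im=cv2.imread('pics/top0.png')
a=cv2.resize(im[150:270,230:410],None,fx=4,fy=4,interpolation=cv2.INTER_CUBIC)
cv2.imwrite('pics/crop.png',a)
E
```

```text
scene
handle (133, [0.5969, -0.0034, 0.0648], [597.2, -3.2], [93.6, 16.4], 89.6, 0.07)
unit top (4910, [0.7632, -0.0039, 0.0995], [751.9, -5.8], [171.1, 210.3], 89.5, 0.105)
yunit top (5388, [0.7534, 0.2339, 0.0997], [742.2, 232.9], [170.3, 210.1], 85.0, 0.104)
tab (91, [0.5476, -0.269, 0.0614], [545.3, -270.6], [15.0, 47.8], 81.7, 0.071)
tray (495, [0.4996, -0.2625, 0.0328], [484.9, -265.1], [87.7, 169.0], 84.0, 0.071)
spool [(0.77, [0.395, -0.07, -0.0]), (0.56, [0.771, -0.196, -0.005])]
flux_jar [(0.67, [0.387, 0.117, 0.004])]
cleaner [(0.84, [0.435, 0.385, -0.002])]
bulb [(0.79, [0.773, -0.197, -0.002]), (0.7, [0.498, -0.268, 0.007])]
screwdriver [(0.92, [0.587, 0.434, -0.002]), (0.55, [0.439, 0.464, 0.001])]
led_board [(0.57, [0.437, 0.46, -0.002]), (0.35, [0.596, -0.011, 0.061])]
top
handle (243, [0.608, -0.0035, 0.0659], [606.6, -2.0], [150.8, 41.9], 89.6, 0.08)
unit top (3793, [0.748, -0.0082, 0.0998], [745.9, -8.6], [170.3, 212.8], 89.2, 0.108)
yunit top (3839, [0.7383, 0.2297, 0.0998], [735.3, 230.5], [171.5, 218.1], 85.1, 0.109)
tab (68, [0.5384, -0.2727, 0.0659], [538.5, -273.1], [12.5, 40.8], 83.8, 0.075)
tray (447, [0.4821, -0.2673, 0.0322], [479.5, -268.0], [85.4, 159.0], 84.1, 0.075)
spool [(0.69, [0.396, -0.07, 0.001])]
flux_jar [(0.54, [0.391, 0.119, -0.0])]
cleaner [(0.42, [0.433, 0.379, -0.001])]
bulb [(0.85, [0.769, -0.199, 0.002]), (0.71, [0.587, -0.005, 0.061])]
screwdriver [(0.87, [0.584, 0.438, 0.001])]
led_board [(0.7, [0.439, 0.466, -0.006])]
```

View pics/crop.png

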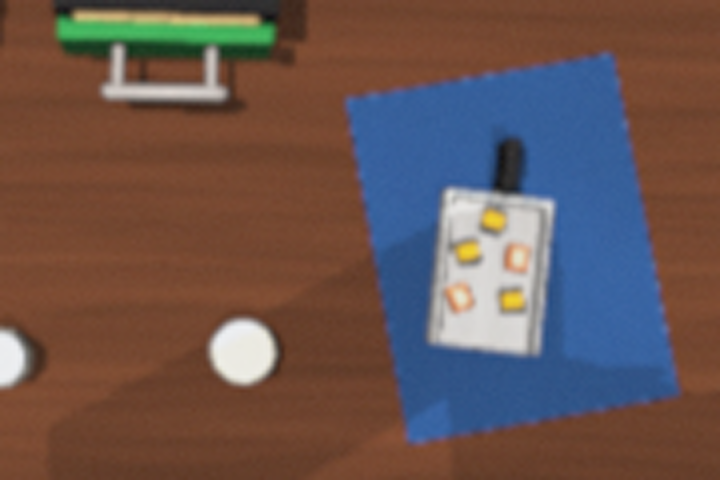

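The crop confirms the aluminium tray with five parts and its tab up at crop (508,165), and the green drawer slightly ajar with its handle at crop (165,93).

```bash
cat >> h.py <<'E'
from scipy.spatial.transform import Rotation as R
def ray(c,u,v,z):
    i=viewer.camera_info(c);T=np.linalg.inv(i['world_to_cam'])
    d=T[:3,:3]@[(u-i['cx'])/i['fx'],(v-i['cy'])/i['fy'],1];o=T[:3,3]
    return o+d*(z-o[2])/d[2]
def rot(yaw,tilt=0): # tilt>0: fingers swing toward tool +x (outward), pouring toward -x
    return R.from_euler('z',yaw,degrees=True)*R.from_matrix(np.diag([1,-1,-1.]))*R.from_euler('y',tilt,degrees=True)
def delta(p,yaw,tilt=0,p0=None,R0=None):
    s=bot.read_state();p0=s['position'] if p0 is None else p0
    R0=R.from_matrix(s['tcp_rot']) if R0 is None else R0
    return np.round(R0.inv().apply(np.array(p)-p0),4).tolist()+np.round((R0.inv()*rot(yaw,tilt)).as_rotvec(degrees=True),1).tolist()
E
python3 - <<'E'
from h import *
print(ray('top',271.2,173.2,.0675),ray('scene',284,252,.066))
print(delta([.595,-.005,.14],89.5))
E
```

```text
[ 0.58972766 -0.00829254  0.0675    ] [ 0.60230854 -0.00233366  0.066     ]
[0.5734, -0.4662, 0.0935, 0.0, 0.0, -74.5]
```

```bash
python3 -m jog '[[0.4,0.573,-0.466,0.033,0,0,-74.5],[0.4,0.573,-0.466,0.033,0,0,-74.5],[0.4,0.573,-0.466,0.033,0,0,-74.5],[0.4,0.573,-0.466,0.033,0,0,-74.5],[0.4,0.573,-0.466,0.033,0,0,-74.5],[0.4,0.573,-0.466,0.033,0,0,-74.5],[0.4,0.573,-0.466,0.033,0,0,-74.5],[0.4,0.573,-0.466,0.033,0,0,-74.5],[0.4,0.573,-0.466,0.033,0,0,-74.5],[0.4,0.573,-0.466,0.033,0,0,-74.5],[0.4,0.573,-0.466,0.033,0,0,-74.5],[0.4,0.573,-0.466,0.033,0,0,-74.5],[0.4,0.573,-0.466,0.033,0,0,-74.5],[0.4,0.573,-0.466,0.033,0,0,-74.5],[0.4,0.573,-0.466,0.033,0,0,-74.5],[0.4,0.573,-0.466,0.033,0,0,-74.5]]'
python3 - <<'E'
from h import *
im,d=viewer.capture('wrist');cv2.imwrite('pics/w1.png',im)
W=cloud('wrist',d)
print('handle',rect(W,(.56,.615),(-.08,.08),(.06,.075)))
print('front',rect(W,(.61,.66),(-.08,.08),(.08,.092)))
print([(round(r['p'],2),np.round(r['xyz'],3).tolist()) for r in models.tip_of('wrist','green_unit_drawer0_handle')][:3])
E
```

```text
time_s: 3.4
position: [0.5942, -0.0065, 0.2007]
tcp_rot: [[0.011, 1.0, -0.0], [1.0, -0.011, -0.0], [-0.0, -0.0, -1.0]]
force: [0.3, 0.5, 0.1]
opening: 0.398
grasp_force: 0.0
handle (1254, [0.5973, -0.0023, 0.0654], [602.1, -5.8], [94.8, 25.3], 89.6, 0.069)
front (2428, [0.6383, 0.0213, 0.0867], [640.3, 10.4], [135.1, 21.0], 89.4, 0.092)
[(0.6, [0.594, -0.008, 0.058])]
```

View pics/w1.png

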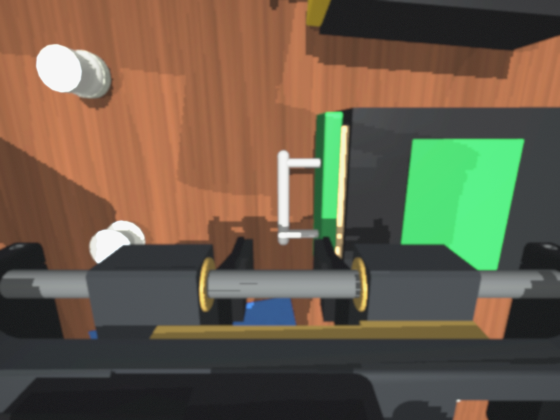

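The wrist view shows the green bar vertical at about column 284, rows 152 to 244, with the green front panel at columns 318 to 340. I'll narrow the x estimate.

Run:
```python
from h import *
print(ray('wrist',278,195,.062),ray('wrist',284,195,.0665),ray('wrist',289.5,195,.062),ray('wrist',284,152,.066),ray('wrist',284,243,.066))
print(delta([.595,-.006,.058],89.5))
```

```text
[ 0.58970184 -0.00199145  0.062     ] [ 0.59561129 -0.00097083  0.0665    ] [ 0.60103437 -0.00212472  0.062     ] [0.59605881 0.04021904 0.066     ] [ 0.59506821 -0.05129426  0.066     ]
[0.0002, 0.0006, 0.1428, 0.0, 0.0, -0.1]
```

```bash
python3 -m jog '[[0.4,0,0.001,0.05,0,0,0],[0.4,0,0.001,0.09,0,0,0],[0.4,0,0.001,0.115,0,0,0],[0.4,0,0.001,0.135,0,0,0],[0.4,0,0.001,0.143,0,0,0],[0.4,0,0.001,0.143,0,0,0],[0,0,0.001,0.143,0,0,0],[0,0,0.001,0.143,0,0,0],[0,0,0.001,0.143,0,0,0],[0,0,0.001,0.143,0,0,0],[0,0,0.001,0.143,0,0,0]]'
```

```text
time_s: 4.88
position: [0.5958, -0.0053, 0.0581]
tcp_rot: [[0.009, 1.0, 0.0], [1.0, -0.009, -0.0], [-0.0, 0.0, -1.0]]
force: [-2.1, -0.1, 4.1]
opening: 0.116
grasp_force: 30.0
```

```bash
python3 -m jog '[[0,0,-0.01,0,0,0,0],[0,0,-0.025,0,0,0,0],[0,0,-0.04,0,0,0,0],[0,0,-0.055,0,0,0,0],[0,0,-0.07,0,0,0,0],[0,0,-0.085,0,0,0,0],[0,0,-0.1,0,0,0,0],[0,0,-0.115,0,0,0,0],[0,0,-0.125,0,0,0,0],[0,0,-0.13,0,0,0,0],[0,0,-0.13,0,0,0,0],[0,0,-0.13,0,0,0,0]]'
```

```text
time_s: 6.38
position: [0.4648, -0.0041, 0.058]
tcp_rot: [[0.009, 1.0, -0.001], [1.0, -0.009, 0.0], [0.0, -0.001, -1.0]]
force: [-1.1, -0.1, 7.4]
opening: 0.113
grasp_force: 30.0
```

```bash
python3 -m jog '[[0.4,0,0,0,0,0,0],[0.4,0,0,0,0,0,0],[0.4,0,0,0,0,0,0],[0.4,0,0,-0.03,0,0,0],[0.4,0,0,-0.08,0,0,0],[0.4,0,0,-0.14,0,0,0],[0.4,0,0,-0.14,0,0,0]]'
python3 - <<'E'
from h import *
for c in('top','scene'):
  im,d=viewer.capture(c);cv2.imwrite(f'pics/{c}2.png',im)
  W=cloud(c,d)
  print('front',rect(W,(.48,.54),(-.12,.1),(.08,.093)))
  print('floor',rect(W,(.5,.64),(-.09,.08),(.01,.03)))
  for t in('green_unit_drawer0_handle','green_drawer_floor'):print(c,t,[(round(r['p'],2),np.round(r['xyz'],3).tolist()) for r in models.tip_of(c,t)][:3])
# tray: avg top and scene
print(delta([.540,-.2735,.15],-6.5))
E
```

```text
time_s: 7.25
position: [0.4686, -0.0048, 0.2015]
tcp_rot: [[0.008, 1.0, 0.01], [1.0, -0.008, -0.003], [-0.003, 0.01, -1.0]]
force: [-0.1, 0.2, 0.3]
opening: 0.395
grasp_force: 0.0
front (4, [0.5074, -0.0616, 0.0865], [508.4, -62.0], [1.5, 15.7], 76.2, 0.092)
floor (595, [0.6111, -0.0158, 0.0216], [584.3, -7.3], [111.0, 127.5], 0.2, 0.03)
top green_unit_drawer0_handle []
top green_drawer_floor [(0.78, [0.61, -0.004, 0.016]), (0.38, [0.591, 0.244, 0.062])]
front (303, [0.5106, -0.0011, 0.0853], [513.3, -3.0], [32.8, 162.2], 3.2, 0.092)
floor (528, [0.5354, -0.0051, 0.0223], [534.3, 5.3], [146.8, 59.0], 90.0, 0.03)
scene green_unit_drawer0_handle [(0.69, [0.467, -0.009, 0.062]), (0.45, [0.432, 0.382, -0.0])]
scene green_drawer_floor [(0.56, [0.605, -0.003, 0.024])]
[-0.269, 0.0781, 0.0454, -0.2, 0.1, 96.0]
```

```bash
python3 -m jog '[[0.6,-0.269,0.077,0,0,0,96],[0.6,-0.269,0.077,0,0,0,96],[0.6,-0.269,0.077,0,0,0,96],[0.6,-0.269,0.077,0,0,0,96],[0.6,-0.269,0.077,0,0,0,96],[0.6,-0.269,0.077,0,0,0,96],[0.6,-0.269,0.077,0,0,0,96],[0.6,-0.269,0.077,0,0,0,96],[0.6,-0.269,0.077,0,0,0,96],[0.6,-0.269,0.077,0,0,0,96],[0.6,-0.269,0.077,0,0,0,96],[0.6,-0.269,0.077,0,0,0,96],[0.6,-0.269,0.077,0,0,0,96]]'
python3 - <<'E'
from h import *
im,d=viewer.capture('wrist');cv2.imwrite('pics/w3.png',im)
W=cloud('wrist',d)
print('tab',rect(W,(.5,.6),(-.33,-.22),(.06,.075)))
for t in('tray_grip','tray','tray_spout'):print(t,[(round(r['p'],2),np.round(r['xyz'],3).tolist()) for r in models.tip_of('wrist',t)][:2])
E
```

```text
time_s: 9.18
position: [0.5403, -0.2737, 0.1975]
tcp_rot: [[0.994, -0.112, -0.0], [-0.112, -0.994, 0.0], [-0.0, -0.0, -1.0]]
force: [-0.6, 0.5, -0.3]
opening: 0.602
grasp_force: 0.0
tab (527, [0.5441, -0.2743, 0.0669], [543.7, -274.4], [11.8, 41.7], 83.8, 0.069)
tray_grip [(0.8, [0.541, -0.274, 0.049])]
tray [(0.93, [0.646, -0.559, 0.003]), (0.91, [0.463, -0.264, 0.001])]
tray_spout [(0.64, [0.69, -0.514, 0.005])]
```

View pics/w3.png

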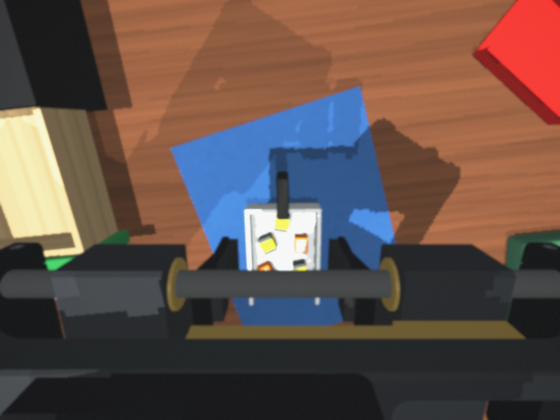

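The wrist view shows the tab at (283,195) in line between the fingers, and the tray with its five parts below it. The tab centre measures (0.543,-0.274), yaw -6.2°, top 0.067, which agrees with the sizes given.

```bash
python3 -m jog '[[0.6,-0.001,0,0.05,0,0,0],[0.6,-0.001,0,0.09,0,0,0],[0.6,-0.001,0,0.125,0,0,0],[0.6,-0.001,0,0.145,0,0,0],[0.6,-0.001,0,0.156,0,0,0],[0.6,-0.001,0,0.156,0,0,0],[0,-0.001,0,0.156,0,0,0],[0,-0.001,0,0.156,0,0,0],[0,-0.001,0,0.156,0,0,0],[0,-0.001,0,0.156,0,0,0],[0,-0.001,0,0.156,0,0,0],[0,-0.001,0,0.156,0,0,0]]'
python3 -m jog '[[0,0,0,-0.004,0,0,0],[0,0,0,-0.01,0,0,0],[0,0,0,-0.018,0,0,0],[0,0,0,-0.025,0,0,0],[0,0,0,-0.025,0,0,0]]'
python3 - <<'E'
from h import *
im,d=viewer.capture('scene')
W=cloud('scene',d)
print('tray',rect(W,(.35,.6),(-.37,-.2),(.03,.115)))
for t in('tray_grip','tray','tray_spout'):print(t,[(round(r['p'],2),np.round(r['xyz'],3).tolist()) for r in models.tip_of('scene',t)][:3])
cv2.imwrite('pics/s4.png',cv2.resize(im[160:280,110:290],None,fx=4,fy=4))
E
```

```text
time_s: 10.88
position: [0.5394, -0.2737, 0.0417]
tcp_rot: [[0.994, -0.113, 0.0], [-0.113, -0.994, -0.0], [0.0, 0.0, -1.0]]
force: [-0.0, -0.1, 2.4]
opening: 0.135
grasp_force: 30.0
time_s: 11.5
position: [0.5398, -0.2741, 0.0675]
tcp_rot: [[0.994, -0.113, 0.002], [-0.113, -0.994, -0.001], [0.002, 0.001, -1.0]]
force: [0.5, -0.9, -3.4]
opening: 0.134
grasp_force: 30.0
tray (663, [0.5096, -0.2542, 0.0576], [482.5, -261.8], [84.0, 169.6], 78.8, 0.115)
tray_grip [(0.64, [0.595, -0.614, 0.045]), (0.6, [0.253, -0.265, 0.045]), (0.56, [0.545, -0.272, 0.074])]
tray [(0.91, [0.463, -0.264, 0.032]), (0.82, [0.647, -0.557, 0.002]), (0.57, [0.176, -0.296, 0.002])]
tray_spout [(0.95, [0.12, -0.321, 0.001]), (0.83, [0.402, -0.259, 0.033]), (0.26, [0.592, 0.244, 0.057])]
```

View pics/s4.png

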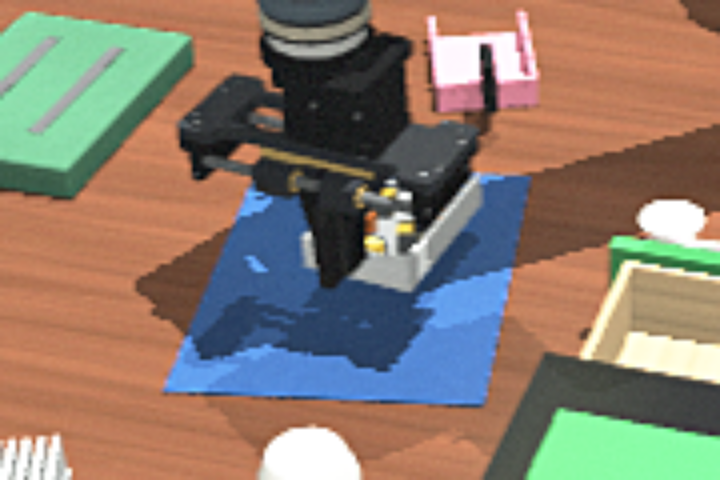

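The tray is held level: the pan shows at crop (400,240), and the measured spout height matches expectation. Now I'll raise it and carry it over the drawer.

```bash
python3 -m jog '[[0,0,0,-0.015,0,0,0],[0,0,0,-0.035,0,0,0],[0,0,-0.005,-0.06,0,0,0],[0,0.005,-0.015,-0.085,0,0,0],[0,0.015,-0.03,-0.11,0,0,0],[0,0.025,-0.05,-0.13,0,0,1],[0,0.035,-0.07,-0.143,0,0,2],[0,0.047,-0.094,-0.143,0,0,2.5],[0,0.06,-0.12,-0.143,0,0,3.5],[0,0.073,-0.146,-0.143,0,0,4],[0,0.086,-0.172,-0.143,0,0,4.5],[0,0.099,-0.198,-0.143,0,0,5],[0,0.112,-0.224,-0.143,0,0,5.5],[0,0.123,-0.246,-0.143,0,0,6],[0,0.133,-0.266,-0.143,0,0,6],[0,0.14,-0.28,-0.143,0,0,6],[0,0.143,-0.287,-0.143,0,0,6],[0,0.143,-0.287,-0.143,0,0,6]]'
python3 - <<'E'
from h import *
im,d=viewer.capture('top')
for t in('tray','tray_spout','green_drawer_floor'):print(t,[(round(r['p'],2),np.round(r['xyz'],3).tolist()) for r in models.tip_of('top',t)][:3])
viewer.capture('scene')
for t in('tray','tray_spout','green_drawer_floor'):print(t,[(round(r['p'],2),np.round(r['xyz'],3).tolist()) for r in models.tip_of('scene',t)][:3])
s=bot.read_state();p0=s['position'];print(p0,np.round(s['tcp_rot'],3).tolist(),s['joint_positions'])
E
```

```text
time_s: 13.95
position: [0.7138, -0.0046, 0.2094]
tcp_rot: [[0.976, -0.216, -0.001], [-0.216, -0.976, -0.0], [-0.0, 0.0, -1.0]]
force: [0.2, -0.0, -3.4]
opening: 0.135
grasp_force: 30.0
tray [(0.9, [0.647, -0.557, -0.001]), (0.84, [0.183, -0.292, 0.001])]
tray_spout [(0.8, [0.689, -0.516, 0.002]), (0.78, [0.121, -0.318, 0.008]), (0.48, [0.592, 0.247, 0.061])]
green_drawer_floor [(0.63, [0.607, -0.008, 0.019]), (0.23, [0.588, 0.437, -0.002])]
tray [(0.84, [0.648, -0.561, 0.003]), (0.72, [0.64, 0.011, 0.172])]
tray_spout [(0.92, [0.693, -0.518, 0.002]), (0.75, [0.578, 0.024, 0.172]), (0.64, [0.121, -0.32, 0.002])]
green_drawer_floor [(0.92, [0.606, -0.003, 0.021])]
[ 0.71376236 -0.00519855  0.20960686] [[0.976, -0.217, -0.0], [-0.217, -0.976, -0.0], [-0.0, 0.0, -1.0]] [-9.36254650e+00  3.86873317e+01  6.92359157e+01 -2.80393557e-03
  7.20803677e+01  9.31764279e+01]
```

I turned the wrong way, so yaw is now -12.5° (the tray is still level and clear). I'll correct it, then work out the tipping rows about the spout.

```bash
python3 -m jog '[[0,0,0,0,0,0,-4],[0,0,0,0,0,0,-8],[0,0.003,0,0,0,0,-12.5],[0,0.003,0,0,0,0,-12.5],[0,0.003,0,0,0,0,-12.5]]'
python3 - <<'E'
from h import *
for th,h in [(3,.01),(6,.025),(9,.04),(12,.055),(15,.065),(18,.075),(21,.08),(24,.085),(27,.09),(30,.09),(34,.09),(38,.09),(42,.09),(46,.09),(50,.09),(55,.085)]:
    c,s=np.cos(np.radians(th)),np.sin(np.radians(th))
    print([0,round(.1375*c-.0347*s-.1375,3),0,round(-(.1375*s+.0347*c-.0347-h),3),0,th,0],end=',')
viewer.capture('scene')
for t in('tray','tray_spout'):print(t,[(round(r['p'],2),np.round(r['xyz'],3).tolist()) for r in models.tip_of('scene',t)][:3])
E
```

```text
time_s: 14.98
position: [0.7167, -0.0054, 0.2095]
tcp_rot: [[1.0, -0.001, -0.0], [-0.001, -1.0, 0.0], [-0.0, -0.0, -1.0]]
force: [0.8, -0.3, -3.7]
opening: 0.134
grasp_force: 30.0
[0, np.float64(-0.002), 0, np.float64(0.003), 0, 3, 0],[0, np.float64(-0.004), 0, np.float64(0.011), 0, 6, 0],[0, np.float64(-0.007), 0, np.float64(0.019), 0, 9, 0],[0, np.float64(-0.01), 0, np.float64(0.027), 0, 12, 0],[0, np.float64(-0.014), 0, np.float64(0.031), 0, 15, 0],[0, np.float64(-0.017), 0, np.float64(0.034), 0, 18, 0],[0, np.float64(-0.022), 0, np.float64(0.033), 0, 21, 0],[0, np.float64(-0.026), 0, np.float64(0.032), 0, 24, 0],[0, np.float64(-0.031), 0, np.float64(0.031), 0, 27, 0],[0, np.float64(-0.036), 0, np.float64(0.026), 0, 30, 0],[0, np.float64(-0.043), 0, np.float64(0.019), 0, 34, 0],[0, np.float64(-0.051), 0, np.float64(0.013), 0, 38, 0],[0, np.float64(-0.059), 0, np.float64(0.007), 0, 42, 0],[0, np.float64(-0.067), 0, np.float64(0.002), 0, 46, 0],[0, np.float64(-0.076), 0, np.float64(-0.003), 0, 50, 0],[0, np.float64(-0.087), 0, np.float64(-0.013), 0, 55, 0],tray [(0.97, [0.648, -0.56, 0.002]), (0.92, [0.178, -0.295, -0.001]), (0.63, [0.639, -0.001, 0.173])]
tray_spout [(0.97, [0.69, -0.518, 0.004]), (0.96, [0.12, -0.318, -0.002]), (0.95, [0.58, -0.002, 0.177])]
```

```bash
python3 -m jog '[[0,-0.002,0,0.003,0,3,0],[0,-0.004,0,0.011,0,6,0],[0,-0.007,0,0.019,0,9,0],[0,-0.01,0,0.027,0,12,0],[0,-0.014,0,0.031,0,15,0],[0,-0.017,0,0.034,0,18,0],[0,-0.022,0,0.033,0,21,0],[0,-0.026,0,0.032,0,24,0],[0,-0.031,0,0.031,0,27,0],[0,-0.036,0,0.026,0,30,0],[0,-0.043,0,0.019,0,34,0],[0,-0.051,0,0.013,0,38,0],[0,-0.059,0,0.007,0,42,0],[0,-0.067,0,0.002,0,46,0],[0,-0.076,0,-0.003,0,50,0],[0,-0.076,0,-0.003,0,50,0],[0,-0.076,0,-0.003,0,50,0],[0,-0.076,0,-0.003,0,50,0]]'
python3 - <<'E'
from h import *
im,d=viewer.capture('scene')
cv2.imwrite('pics/s5.png',cv2.resize(im[160:340,180:420],None,fx=3,fy=3))
for t in('tray','tray_spout','tray_grip','part0','part1'):print(t,[(round(r['p'],2),np.round(r['xyz'],3).tolist()) for r in models.tip_of('scene',t)][:5])
E
```

```text
time_s: 17.38
position: [0.6424, -0.002, 0.2124]
tcp_rot: [[0.647, 0.008, 0.762], [-0.001, -1.0, 0.012], [0.762, -0.008, -0.647]]
force: [1.6, 0.4, -1.8]
opening: 0.136
grasp_force: 30.0
tray [(0.88, [0.623, -0.001, 0.133]), (0.82, [0.649, -0.558, 0.001]), (0.69, [0.176, -0.296, -0.0])]
tray_spout [(0.84, [0.58, -0.001, 0.086]), (0.8, [0.12, -0.318, 0.002]), (0.8, [0.69, -0.517, 0.001]), (0.42, [0.621, 0.002, 0.133])]
tray_grip [(0.96, [0.643, -0.002, 0.22]), (0.8, [0.25, -0.264, 0.046]), (0.77, [0.594, -0.618, 0.042])]
part0 [(0.63, [0.534, -0.016, 0.029]), (0.59, [0.541, -0.044, 0.033]), (0.58, [0.552, -0.021, 0.018]), (0.5, [0.559, 0.032, 0.02]), (0.42, [0.546, 0.012, 0.033])]
part1 [(0.63, [0.534, -0.016, 0.029]), (0.59, [0.541, -0.044, 0.033]), (0.58, [0.552, -0.021, 0.018]), (0.5, [0.559, 0.032, 0.02]), (0.42, [0.546, 0.012, 0.033])]
```

View pics/s5.png

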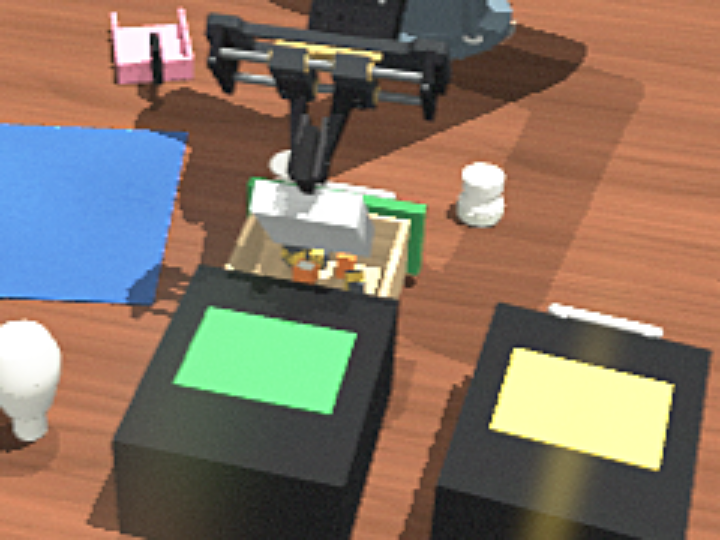

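The view shows the five parts in the green drawer at about crop (330,265), and the tray empty. Now I'll lift and level it.

```bash
python3 -m jog '[[0,0.012,0,-0.01,0,0,0],[0,0.028,0,-0.024,0,0,0],[0,0.046,0,-0.039,0,0,0],[0,0.05,0,-0.034,0,-5,0],[0,0.054,0,-0.03,0,-10,0],[0,0.058,0,-0.025,0,-15,0],[0,0.061,0,-0.02,0,-20,0],[0,0.064,0,-0.015,0,-25,0],[0,0.068,0,-0.01,0,-30,0],[0,0.071,0,-0.006,0,-35,0],[0,0.075,0,-0.002,0,-40,0],[0,0.078,0,0.003,0,-45,0],[0,0.082,0,0.007,0,-50,0],[0,0.082,0,0.007,0,-50,0],[0,0.082,0,0.007,0,-50,0]]'
python3 - <<'E'
from h import *
for c in ('top','scene'):
  im,d=viewer.capture(c)
  for t in('tray','tray_spout','tray_grip','part1'):print(t,[(round(r['p'],2),np.round(r['xyz'],3).tolist()) for r in models.tip_of(c,t)][:6])
W=cloud('scene',d)
m=(W[...,0]>.5)&(W[...,0]<.72)&(abs(W[...,1])<.05)&(W[...,2]>.2)&(W[...,2]<.27)
p=W[m];print(rect(W,(.52,.72),(-.06,.05),(.2,.265)))
print(delta([.5395,-.274,.25],-6.4))
E
```

```text
time_s: 19.55
position: [0.7001, -0.0015, 0.2691]
tcp_rot: [[1.0, 0.009, -0.009], [0.009, -1.0, 0.01], [-0.009, -0.01, -1.0]]
force: [0.9, -0.2, -1.7]
opening: 0.136
grasp_force: 30.0
tray [(0.81, [0.18, -0.295, 0.0]), (0.71, [0.649, -0.556, 0.0]), (0.45, [0.625, -0.007, 0.23])]
tray_spout [(0.93, [0.69, -0.516, 0.005]), (0.7, [0.559, 0.002, 0.232])]
tray_grip [(0.89, [0.25, -0.264, 0.043]), (0.75, [0.597, -0.616, 0.043])]
part1 [(0.53, [0.536, -0.048, 0.032]), (0.42, [0.554, -0.022, 0.028])]
tray [(0.88, [0.621, 0.001, 0.232]), (0.8, [0.65, -0.559, 0.001]), (0.66, [0.178, -0.296, -0.001])]
tray_spout [(0.86, [0.689, -0.518, 0.002]), (0.71, [0.564, 0.0, 0.236]), (0.56, [0.118, -0.318, 0.001])]
tray_grip [(0.89, [0.706, 0.001, 0.277]), (0.61, [0.593, -0.62, 0.044]), (0.58, [0.252, -0.265, 0.046])]
part1 [(0.61, [0.54, -0.042, 0.031]), (0.59, [0.534, -0.013, 0.03]), (0.45, [0.587, 0.435, 0.001]), (0.43, [0.551, -0.02, 0.018]), (0.4, [0.56, 0.026, 0.021]), (0.38, [0.548, 0.012, 0.031])]
(685, [0.6459, 0.0104, 0.2427], [639.3, 0.1], [155.8, 84.5], 0.5, 0.265)
[-0.1636, 0.2712, 0.0182, -0.6, 0.5, 6.9]
```

```bash
python3 -m jog '[[0,-0.006,0.01,0.002,0,0,0],[0,-0.018,0.03,0.005,0,0,0.5],[0,-0.033,0.055,0.01,0,0,1],[0,-0.05,0.083,0.015,-0.2,0.2,2],[0,-0.067,0.111,0.02,-0.3,0.3,3],[0,-0.084,0.139,0.03,-0.4,0.4,4],[0,-0.101,0.167,0.04,-0.5,0.5,5],[0,-0.118,0.195,0.05,-0.6,0.5,6],[0,-0.135,0.223,0.06,-0.6,0.5,6.9],[0,-0.149,0.247,0.07,-0.6,0.5,6.9],[0,-0.159,0.263,0.08,-0.6,0.5,6.9],[0,-0.1636,0.271,0.09,-0.6,0.5,6.9],[0,-0.1636,0.271,0.11,-0.6,0.5,6.9],[0,-0.1636,0.271,0.13,-0.6,0.5,6.9],[0,-0.1636,0.271,0.15,-0.6,0.5,6.9],[0,-0.1636,0.271,0.165,-0.6,0.5,6.9],[0,-0.1636,0.271,0.175,-0.6,0.5,6.9],[0,-0.1636,0.271,0.18,-0.6,0.5,6.9],[0,-0.1636,0.271,0.18,-0.6,0.5,6.9],[0,-0.1636,0.271,0.18,-0.6,0.5,6.9]]'
python3 - <<'E'
from h import *
im,d=viewer.capture('scene')
for t in('tray','tray_spout','tray_grip'):print(t,[(round(r['p'],2),np.round(r['xyz'],3).tolist()) for r in models.tip_of('scene',t)][:4])
print(delta([.5395,-.274,.042],-6.4))
E
```

```text
time_s: 22.55
position: [0.5387, -0.2724, 0.0886]
tcp_rot: [[0.994, -0.111, 0.001], [-0.111, -0.994, -0.001], [0.001, 0.001, -1.0]]
force: [-0.0, -0.1, -3.2]
opening: 0.133
grasp_force: 30.0
tray [(0.82, [0.651, -0.557, 0.0]), (0.69, [0.177, -0.297, 0.002]), (0.63, [0.462, -0.265, 0.055]), (0.52, [0.539, -0.043, 0.032])]
tray_spout [(0.96, [0.691, -0.518, 0.003]), (0.78, [0.403, -0.257, 0.054]), (0.75, [0.121, -0.322, 0.0])]
tray_grip [(0.92, [0.252, -0.263, 0.047]), (0.88, [0.542, -0.27, 0.097])]
[0.0012, 0.0015, 0.0465, 0.1, -0.0, 0.0]
```

```bash
python3 -m jog '[[0,0,0,0.01,0,0,0],[0,0,0,0.022,0,0,0],[0,0,0,0.032,0,0,0],[0,0,0,0.039,0,0,0],[0,0,0,0.043,0,0,0],[0,0,0,0.045,0,0,0],[0,0,0,0.0465,0,0,0],[0,0,0,0.0465,0,0,0],[0,0,0,0.0465,0,0,0]]'
```

```text
time_s: 23.88
position: [0.5384, -0.2723, 0.0418]
tcp_rot: [[0.994, -0.111, 0.0], [-0.111, -0.994, -0.001], [0.0, 0.001, -1.0]]
force: [-0.3, 0.3, -0.4]
opening: 0.136
grasp_force: 30.0
```

```bash
python3 -m jog '[[0.12,0,0,0.0005,0,0,0],[0.3,0,0,0.0005,0,0,0],[0.6,0,0,0.0005,0,0,0],[0.6,0,0,0.0005,0,0,0],[0.6,0,0,0.0005,0,0,0],[0.6,0,0,-0.015,0,0,0],[0.6,0,0,-0.05,0,0,0],[0.6,0,0,-0.1,0,0,0],[0.6,0,0,-0.16,0,0,0],[0.6,0,0,-0.22,0,0,0],[0.6,0,0,-0.22,0,0,0],[0.6,0,0,-0.22,0,0,0]]'
python3 - <<'E'
from h import *
im,d=viewer.capture('scene')
cv2.imwrite('pics/s6.png',cv2.resize(im[120:345,60:435],(800,480)))
for t in('tray','tray_spout','tray_grip','green_unit_drawer0_handle','yellow_unit_drawer0_handle','spool','bulb'):print(t,[(round(r['p'],2),np.round(r['xyz'],3).tolist()) for r in models.tip_of('scene',t)][:3])
W=cloud('scene',d);print(rect(W,(.35,.6),(-.35,-.2),(.018,.075)))
E
```

```text
time_s: 25.38
position: [0.5378, -0.2716, 0.2621]
tcp_rot: [[0.994, -0.111, 0.0], [-0.111, -0.994, -0.001], [0.0, 0.001, -1.0]]
force: [0.1, -0.9, -0.8]
opening: 0.601
grasp_force: 0.0
tray [(0.82, [0.461, -0.264, 0.006]), (0.73, [0.179, -0.298, 0.0]), (0.61, [0.648, -0.559, 0.003])]
tray_spout [(0.94, [0.122, -0.32, 0.001]), (0.8, [0.689, -0.517, 0.002]), (0.68, [0.402, -0.258, 0.006])]
tray_grip [(0.85, [0.594, -0.617, 0.042]), (0.84, [0.544, -0.268, 0.05]), (0.56, [0.254, -0.264, 0.044])]
green_unit_drawer0_handle [(0.65, [0.467, -0.008, 0.061]), (0.37, [0.547, 0.014, 0.031])]
yellow_unit_drawer0_handle [(0.48, [0.595, 0.244, 0.06])]
spool [(0.69, [0.398, -0.071, -0.002]), (0.67, [0.467, -0.009, 0.062])]
bulb [(0.62, [0.77, -0.197, -0.0]), (0.36, [0.588, 0.435, -0.002])]
(385, [0.5069, -0.2623, 0.0357], [481.9, -263.8], [89.1, 167.6], 84.0, 0.071)
```

View pics/s6.png

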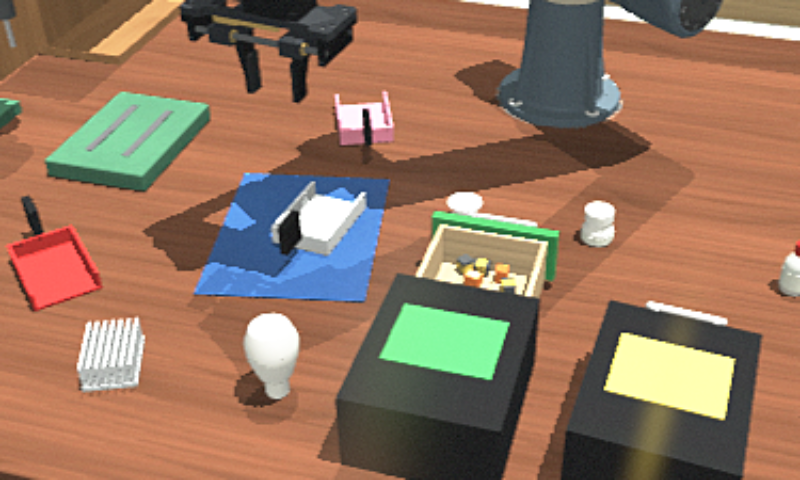

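The view shows the empty tray flat on the mat at (320,220), the five parts in the open green drawer at (485,270), the yellow drawer shut, and the bystanders in place.

```bash
python3 -c "
from rig import workorder
print(workorder.hand_in())"
```

```text
the job is handed in; nothing more can be done
None
```

I handed the job in at about 25 s of the 67 s allowed, and no verdict came back: the last picture shows the green drawer open about 0.13–0.14 m with all five parts in it, the yellow drawer shut, the empty tray released flat on the mat, and the bystanders in view where they were.

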